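# Seat the burr carrier on the coffee grinder's three locating balls

### The job

The coffee grinder has been brushed out: take the burr carrier by its handle from the chopping board and put it back on the grinder, its three grooves on the three balls. Press it straight down past the three sprung roller catches, feeling for the height and never pushing harder than about 20 N, and let the springs draw it fully home and level. Leave the things round about where they are.

Things in the scene. Friction and masses are not known exactly. Their poses are not given: they have to be found in the camera images.
- carrier: burr carrier: round bare-aluminium plate, 112 mm across, bridge handle on top, dark burr (62 mm across, 10 mm tall) under its middle, on which it stands on the white chopping board (10 mm thick). 0.24 to 0.38 kg, balanced on its axis. Origin: centre of the burr's underside, z up. Plate from z = 10 to 24 mm; its rim, bevelled above and below, is widest (56 mm radius) at z = 17 mm
- carrier_handle (a point): centre of the bar of the carrier's bridge handle, 52 mm above the carrier's origin; the point's axes are the carrier's. The steel bar lies along x: 58 mm long, 12 mm wide (y), 14 mm tall, on two posts at x = -23 and +23 mm; it stands free 21 mm above the plate
- carrier_groove (a point): point on one groove's centre line in the plate's underside, 46 mm from the carrier's axis along its +x, 10 mm above its origin. Three equal radial vee grooves (70 degrees, mouth 12 mm wide, 8.5 mm deep) lie at 0, 120 and 240 degrees from the carrier's +x; midway between them three dark 9 mm screw heads show on top, one beyond the handle's -x end
- grinder: low coffee grinder, hopper off, fixed: aluminium tower on a dark foot plate, chute and steel cup towards its -x; on top a dark knurled collar, 152 mm across, with an aluminium ring, bore 76 mm. Origin: on the tower's axis at the worktop, z up. Three steel balls (12 mm) stand on the ring 46 mm from the axis at 0, 120 and 240 degrees from +x; each takes any groove if turned right to about 5 degrees
- grinder_seat (a point): fixed point on the tower's axis 122 mm above the grinder's origin, where the origin of a fully seated carrier comes when the collar is screwed right down. The collar stands where the last grind setting left it, unmeasured: the true seat is 0 to 24 mm higher and must be felt. Balls that miss the grooves hold the carrier about 4 mm above its seat
- seat_ring (a joint): how far the aluminium seat ring, which bears balls and catches, is pressed down on the wave spring in the collar, m. 0 until the load on it passes about 10 N, then 0.001 for every 12 N more. Over 0.0012 (a hand pushing with about 22 N) spoils the setting
- catch_0 (a joint): sprung roller catch on the ring, 60 degrees from the grinder's +x: how far its brass roller (8 mm) is pushed outwards, m. 0 = free (nothing there, or a carrier merely lying on the roller); 0.004 to 0.0055 = riding on the carrier's widest rim; 0.0015 to 0.003 = closed over the rim of a fully seated carrier
- catch_1 (a joint): sprung roller catch on the ring, 180 degrees from the grinder's +x: how far its brass roller (8 mm) is pushed outwards, m. Like catch_0. A centred carrier meets the three rollers 12 mm above its seat; about 10 N spreads them, most at 8 mm above the seat; from 5 mm down they no longer resist
- catch_2 (a joint): sprung roller catch on the ring, 300 degrees from the grinder's +x: how far its brass roller (8 mm) is pushed outwards, m. Like catch_0. From 5 mm above the seat the springs draw the carrier down (up to 8 N) if the hand gives way or lets go. The guides end 9 mm above a seated plate's top, 63 mm or more from the axis
- hopper: the grinder's bean hopper, taken off: smoked clear funnel with black foot and black knobbed lid, 124 mm wide, 136 tall; origin under its foot; a bystander
- mug: white mug, 82 mm wide plus handle, 94 tall; origin under its foot; a bystander
- spice: glass spice jar with mustard-yellow cap, 45 mm wide, 100 tall; origin under its foot; a bystander
- canister_low: green square canister with wooden lid and knob, 92 mm wide, 120 tall; origin under its foot; a bystander
- mill: wooden pepper mill, 58 mm wide, 170 tall; origin under its foot; a bystander
- honey: jar with mustard-yellow lid, 64 mm wide, 87 tall; origin under its foot; a bystander

How it is judged:
On the way:
1. the carrier is lifted clear of the board (height (world z) of carrier above 0.05 m), for 0.2 s.
At the end, for the whole second after the job is handed in: The carrier lies at rest on the grinder, its axis within 2.5 mm of the tower's and within 0.02 rad of upright, its origin 120 to 148.5 mm above the grinder's origin, and all three catches are closed over its rim (each between 0.0006 and 0.0036 m) (value of joint catch_0 between 0.0006 and 0.0036 m and value of joint catch_1 between 0.0006 and 0.0036 m and value of joint catch_2 between 0.0006 and 0.0036 m and horizontal distance between carrier and grinder below 0.0025 m and angle between the z axis of carrier and the z axis of grinder, either way round below 0.02 rad and z of carrier in the frame of grinder between 0.12 and 0.1485 m and linear speed of carrier below 0.01 m/s); the robot touches nothing.
It fails at once if the seat ring is pressed down by more than 1.2 mm on its wave spring (value of joint seat_ring above 0.0012 m).
It fails at once if a thing standing round about is moved by more than 30 mm (distance of any of hopper, mug, spice, canister_low, mill, honey from where it was at the start of the episode above 0.03 m).
It also fails if it takes over 54 s, if anything falls off the work surface, if the arm or the gripper's body presses on something with over 40 N, if the wrist force passes 120 N, or if a joint passes its speed limit or range.

### The arm

A 6-joint arm with a two-finger parallel gripper is mounted at the origin on a cart in front of the work surface, level with it; the furniture and walls round the work are solid. World frame = base frame: x ahead of the robot, y to its left, z up, the work surface at z = 0. Lengths are in m, angles in rad, forces in N, time in s.
With the tool pointing down it reaches from about 0.35 to 0.95 m from the base axis. Payload 17.4 kg.
Tool frame: the origin (TCP) lies midway between the tips of the shut fingers; the grasp point (between the pads) lies 19 mm behind it; z points along the fingers, y is the line along which they close (so a half turn about z gives the same grasp; the last joint's range is limited). The gripper opens to 93 mm and grips with 3 to 60 N. Pads are 15 mm wide; open, the fingers measure 128 mm over their backs; the gripper's body (75 mm by 188 mm) begins 65 mm behind the grasp point.
Start: joints at [-1.215, 0.116, 1.442, -0, 1.584, -0.038], TCP at [0.259, -0.623, 0.219] pointing down, gripper open.
Joint ranges: [-2.83, 2.83], [-0.83, 2.19], [0.07, 2.5], [-1.14, 4.28], [0.01, 3], [-2.97, 2.97]. Speed limits (rad/s): [1.89, 1.89, 2.22, 3.14, 3.14, 3.14].

### API

Orientations are given as a unit quaternion [x, y, z, w].
In Python, from bench import sensors, viewer, job gives the robot as it stands. The module is installed in compiled form; this text tells all that it offers.
- The arm moves only by the tool drive_tool, never from a script. Its argument "rows" is a list of rows, each a list of 3 entries, a list of its own where there are three numbers: the opening, from 0 (shut) to 1 (fully open), then the shift along the tool's x, y, z in mm, then the turn about the tool's z in rad. In form: [[hand, [dx, dy, dz], turn], ...]. A call has 1 to 5 rows; each row is the pose to reach, as a shift and turn from the pose commanded when the call began, along the tool's axes at that moment; what a row does not reach only later rows make up. A row lasts 1/10 s, in which the tool goes at most 50 mm and 8.59 degrees, less where a joint would pass 70% of its speed; a pose out of reach is approached as far as the arm can. A call with a gripper value outside its range is refused whole. The fingers move at their own pace and stop on an object; the grip force is fixed at half the most. Time passes only in rows, so rows that repeat a pose let the fingers close. It gives the time, the measured TCP pose, the force, the opening and the grip force at its end, in the units of the state.
- sensors.get_obs(): the state, without advancing time (a new reading comes with each control period).
- viewer.snapshot(name): name is "scene" or "top"; returns a dict with "frame" (420x560x3 uint8, red, green, blue), "mtx" (3x3 intrinsics, pixels), "dist_coeffs" ([k1, k2, p1, p2, k3] as OpenCV has them; the pictures are not rectified), "world_to_cam" (4x4, takes a point from world to camera coordinates). Camera axes: x right, y up, looking along -z (the intrinsics and any distortion apply to the point x, -y, -z); pixel columns grow to the right and rows downward; lengths in m; the calibration is good to about 2 mm. A picture is of the moment at which its call begins. There is no depth.
- job.close_job(): hands the job in; it is judged then, once.
The state is a dict: "clock": time; "joint_positions": joint angles; "joint_velocities": joint speeds; "tau": joint torques, N m; "tcp_pos": TCP position; "tcp_rot": TCP orientation; "wrist_force": force on the tool from outside, world axes, zero at the start; "torque": the same for the moment, N m; "gripper_width": finger opening in m; "finger_force": force on a finger pad.
Only numpy, scipy, OpenCV 4.12 (cv2) and the standard library are available. Lean on these libraries where they do the work, as an engineer would, in place of code of your own. Each camera call takes 0.05 s, during which the arm holds its last target. There are 200 camera calls.

## Working session

There is one attempt and no reset: what is moved stays moved. The work goes in short steps, Python scripts to look and compute and a tool call to move; the robot and the scene stay as the last step left them, time stands still between calls to the robot, and variables do not carry over. Pictures are saved under pics/ and viewed, at most 10 in all, crops included, and the job is handed in when it is done.

Besides the shell and the picture viewer there is one more tool, called as a command line: name --argument value ..., lists and objects as JSON in quotes. drive_tool: Moves the arm, as the interface text tells. Its arguments: {"type":"object","properties":{"rows":{"type":"array","items":{"type":"array"}}},"required":["rows"]}

```bash
mkdir -p pics
cat > h.py <<'E'
import numpy as np, cv2
from bench import sensors, viewer, job
def snap(n,f=None):
    s=viewer.snapshot(n)
    if f: cv2.imwrite('pics/'+f,s['frame'][:,:,::-1])
    return s
def ray(s,uv):
    uv=np.array(uv,float).reshape(-1,1,2)
    p=cv2.undistortPoints(uv,np.array(s['mtx']),np.array(s['dist_coeffs'])).reshape(-1,2)
    T=np.array(s['world_to_cam']);R=T[:3,:3];t=T[:3,3]
    d=np.c_[p[:,0],-p[:,1],-np.ones(len(p))]@R
    return -R.T@t,d
def onz(s,uv,z):
    c,d=ray(s,uv); return c+d*((z-c[2])/d[:,2])[:,None]
def proj(s,P):
    P=np.array(P,float).reshape(-1,3);T=np.array(s['world_to_cam'])
    q=P@T[:3,:3].T+T[:3,3]; q=q*[1,-1,-1]
    return cv2.projectPoints(q,np.zeros(3),np.zeros(3),np.array(s['mtx']),np.array(s['dist_coeffs']))[0].reshape(-1,2)
E
python3 - <<'E'
from h import *
a=snap('scene','s0.png');b=snap('top','t0.png')
for s in(a,b):
    T=np.array(s['world_to_cam']);print(-T[:3,:3].T@T[:3,3],-T[2,:3],s['mtx'][0],s['dist_coeffs'])
print(sensors.get_obs())
E
```

```text
[ 0.48641746 -0.63518143  0.73431434] [ 0.1309528   0.72847939 -0.67243523] [423.42954472   0.         275.60884465] [-0.05607823  0.          0.          0.          0.        ]
[0.43893267 0.04734688 1.2316443 ] [ 0.12507423  0.00837129 -0.99211207] [450.19050661   0.         273.99756509] [-0.06355181  0.          0.          0.          0.        ]
{'clock': 0.1, 'joint_positions': array([-1.21481629e+00,  1.16427638e-01,  1.44218096e+00,  7.50386945e-06,
        1.58396968e+00, -3.78331720e-02]), 'joint_velocities': array([ 1.16353355e-03, -1.26625484e-03, -1.87631467e-03,  7.42397380e-05,
        5.66468614e-04,  6.54259307e-04]), 'tau': array([ 1.48223469e-03, -7.22892809e+01, -6.23868084e+01,  7.81643065e-02,
        2.26724334e-02, -6.71934094e-05]), 'tcp_pos': array([ 0.25892017, -0.62318311,  0.21799687]), 'tcp_rot': array([ 9.80676322e-01,  1.95636673e-01, -7.43586767e-05, -4.87183296e-04]), 'wrist_force': array([-0.20105145,  0.10057561, -0.33151829]), 'torque': array([-0.01919725,  0.01381609,  0.00931177]), 'finger_force': 0.0, 'gripper_width': 0.09305265068563048}
```

View pics/s0.png

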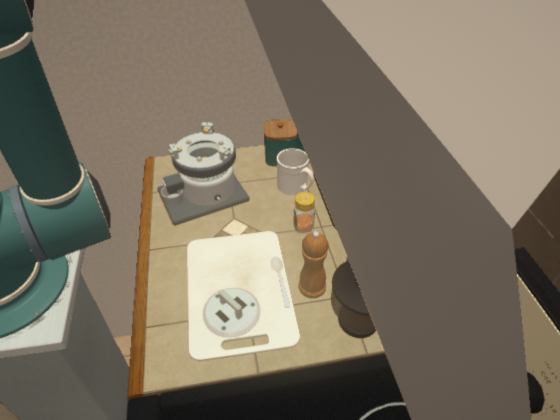

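View pics/t0.png

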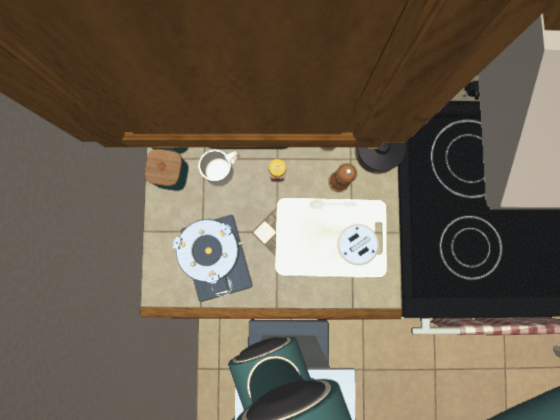

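Run:
```python
import cv2,numpy as np
t=cv2.imread('pics/t0.png');s=cv2.imread('pics/s0.png')
f=lambda i,x,y,w,h,k:cv2.resize(i[y:y+h,x:x+w],None,fx=k,fy=k,interpolation=cv2.INTER_CUBIC)
A=f(t,330,215,60,50,6.6666);B=f(t,165,210,80,66,5)
C=f(s,195,280,70,60,5.7142);D=f(s,160,120,80,70,5)
r=lambda a:cv2.resize(a,(400,300)) if 0 else a[:300,:400] if a.shape[0]>=300 and a.shape[1]>=400 else cv2.copyMakeBorder(a,0,max(0,300-a.shape[0]),0,max(0,400-a.shape[1]),cv2.BORDER_CONSTANT)[:300,:400]
cv2.imwrite('pics/c1.png',np.vstack([np.hstack([r(A),r(B)]),np.hstack([r(C),r(D)])]))
```

```text
(no output)
```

View pics/c1.png

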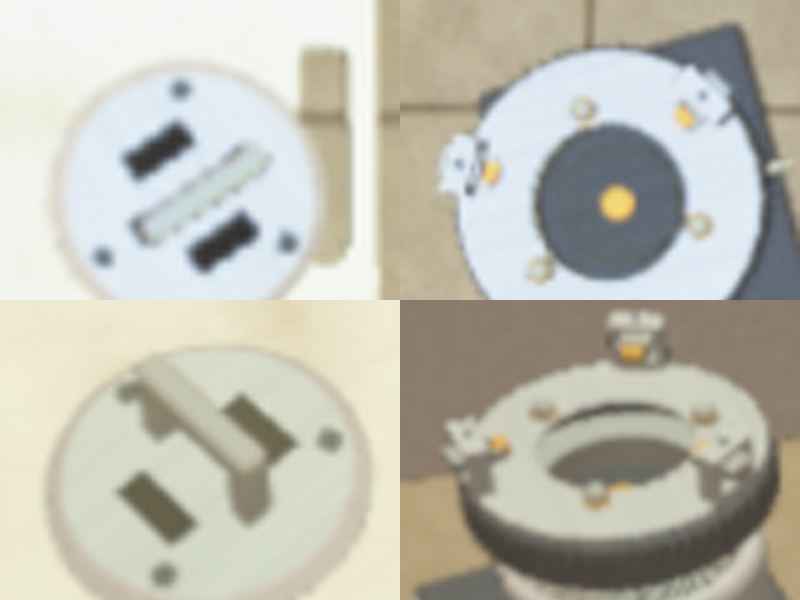

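```bash
cat > m.py <<'E'
from h import *
a=snap('scene');b=snap('top')
up=lambda P,ox,oy,k:(np.array(P,float)+.5)/k-.5+[ox,oy]
def tri(u,v):
    c1,d1=ray(a,u);c2,d2=ray(b,v);o=[]
    for i in range(len(d1)):
        A=np.c_[d1[i],-d2[i]];k=np.linalg.lstsq(A,c2-c1,rcond=None)[0]
        p,q=c1+k[0]*d1[i],c2+k[1]*d2[i];o.append(np.r_[(p+q)/2,np.linalg.norm(p-q)])
    return np.array(o)
np.set_printoptions(precision=4,suppress=True)
# top screws: by handle -x end, lower-right, upper ; scene same
st=up([(103,257),(288,242),(180,90)],330,215,20/3)
ss=up([(127,91),(164,275),(330,140)],195,280,5.7142)
bt=up([(184,108),(300,226),(141,269)],165,210,5)
bs=up([(304,115),(196,194),(143,111)],160,120,5)
for n,P in(('screw plane',onz(b,st,.035)),('scene',onz(a,ss,.035))):
    c=P.mean(0);d=c-P[0];print(n,P,c,np.linalg.norm(P-c,axis=1),np.degrees(np.arctan2(*(c-P)[:,1::-1].T)))
hb=up([(140,232),(262,156)],330,215,20/3);H=onz(b,hb,.069);print('handle',H,np.degrees(np.arctan2(*(H[1]-H[0])[1::-1])))
print('bar->mid',H.mean(0))
for n,u,v in(('screws',ss,st),('A',bs,bt),('B',bs[[0,2,1]],bt),('C',bs[[1,0,2]],bt),('D',bs[[1,2,0]],bt),('E',bs[[2,0,1]],bt),('F',bs[[2,1,0]],bt)):
    print(n,tri(u,v))
E
python3 m.py
```

```text
screw plane [[ 0.4567 -0.1311  0.035 ]
 [ 0.4627 -0.2048  0.035 ]
 [ 0.5231 -0.1628  0.035 ]] [ 0.4808 -0.1662  0.035 ] [0.0427 0.0426 0.0424] [ -55.4909   64.8873 -175.3297]
scene [[ 0.4582 -0.1303  0.035 ]
 [ 0.4643 -0.2044  0.035 ]
 [ 0.5246 -0.1627  0.035 ]] [ 0.4824 -0.1658  0.035 ] [0.0429 0.0426 0.0424] [ -55.7657   64.8269 -175.8089]
handle [[ 0.4658 -0.1404  0.069 ]
 [ 0.4952 -0.1882  0.069 ]] -58.395190008456034
bar->mid [ 0.4805 -0.1643  0.069 ]
screws [[ 0.4575 -0.1309  0.0357  0.0016]
 [ 0.4635 -0.2047  0.0355  0.0015]
 [ 0.5239 -0.1628  0.035   0.0015]]
A [[0.5062 0.2314 0.1483 0.0003]
 [0.4507 0.1742 0.1498 0.0019]
 [0.4289 0.2505 0.1478 0.0003]]
B [[0.5062 0.2314 0.1483 0.0003]
 [0.4418 0.1672 0.2035 0.0148]
 [0.438  0.2625 0.0858 0.0197]]
C [[0.4787 0.2344 0.1108 0.0596]
 [0.4771 0.1689 0.1907 0.0555]
 [0.4289 0.2505 0.1478 0.0003]]
D [[0.4787 0.2344 0.1108 0.0596]
 [0.4418 0.1672 0.2035 0.0148]
 [0.4677 0.2512 0.1365 0.0782]]
E [[0.4677 0.2225 0.1723 0.0741]
 [0.4771 0.1689 0.1907 0.0555]
 [0.438  0.2625 0.0858 0.0197]]
F [[0.4677 0.2225 0.1723 0.0741]
 [0.4507 0.1742 0.1498 0.0019]
 [0.4677 0.2512 0.1365 0.0782]]
```

drive_tool --rows '[[0.6,[34,-30,0],-0.15],[0.6,[68,-60,0],-0.3],[0.6,[102,-90,0],-0.45],[0.6,[136,-120,0],-0.6],[0.6,[170,-150,0],-0.75]]'

```text
clock: 0.7
tcp_pos: [0.3588, -0.4179, 0.2185]
tcp_rot: [0.839, 0.544, 0.0, -0.0]
wrist_force: [0.9, -0.1, 0.6]
gripper_width: 0.0583
finger_force: 0.0
```

```bash
cat > g.py <<'E'
from h import *
import sys
# usage: g.py x y z yawdeg -> tool shift mm, turn rad, from measured pose
from scipy.spatial.transform import Rotation as Ro
o=sensors.get_obs();R=Ro.from_quat(o['tcp_rot']).as_matrix();p=np.array(o['tcp_pos'])
x,y,z,yaw=map(float,sys.argv[1:5])
cur=np.degrees(np.arctan2(R[1,0],R[0,0]))
t=-np.radians((yaw-cur+180)%360-180)
print('t',o['clock'],'pos',p.round(4),'yaw',cur.round(2),'tilt',R[2,2].round(5),'F',np.round(o['wrist_force'],1),'w',round(o['gripper_width'],4),'j',np.round(o['joint_positions'],2))
print('shift',((np.array([x,y,z])-p)@R*1000).round(1),'turn',t.round(3))
E
python3 g.py .4815 -.166 .15 124.6
python3 - <<'E'
from m import *
print('mill',tri([(315,237)],[(346,172)]),onz(a,[(313,290)],0))
E
```

```text
t 0.7 pos [ 0.3588 -0.4179  0.2185] yaw 65.87 tilt -1.0 F [ 0.9 -0.1  0.6] w 0.0583 j [-0.91 -0.16  1.71  0.    1.59 -0.49]
shift [280.    9.   68.5] turn -1.025
screw plane [[ 0.4567 -0.1311  0.035 ]
 [ 0.4627 -0.2048  0.035 ]
 [ 0.5231 -0.1628  0.035 ]] [ 0.4808 -0.1662  0.035 ] [0.0427 0.0426 0.0424] [ -55.4909   64.8873 -175.3297]
scene [[ 0.4582 -0.1303  0.035 ]
 [ 0.4643 -0.2044  0.035 ]
 [ 0.5246 -0.1627  0.035 ]] [ 0.4824 -0.1658  0.035 ] [0.0429 0.0426 0.0424] [ -55.7657   64.8269 -175.8089]
handle [[ 0.4658 -0.1404  0.069 ]
 [ 0.4952 -0.1882  0.069 ]] -58.395190008456034
bar->mid [ 0.4805 -0.1643  0.069 ]
screws [[ 0.4575 -0.1309  0.0357  0.0016]
 [ 0.4635 -0.2047  0.0355  0.0015]
 [ 0.5239 -0.1628  0.035   0.0015]]
A [[0.5062 0.2314 0.1483 0.0003]
 [0.4507 0.1742 0.1498 0.0019]
 [0.4289 0.2505 0.1478 0.0003]]
B [[0.5062 0.2314 0.1483 0.0003]
 [0.4418 0.1672 0.2035 0.0148]
 [0.438  0.2625 0.0858 0.0197]]
C [[0.4787 0.2344 0.1108 0.0596]
 [0.4771 0.1689 0.1907 0.0555]
 [0.4289 0.2505 0.1478 0.0003]]
D [[0.4787 0.2344 0.1108 0.0596]
 [0.4418 0.1672 0.2035 0.0148]
 [0.4677 0.2512 0.1365 0.0782]]
E [[0.4677 0.2225 0.1723 0.0741]
 [0.4771 0.1689 0.1907 0.0555]
 [0.438  0.2625 0.0858 0.0197]]
F [[0.4677 0.2225 0.1723 0.0741]
 [0.4507 0.1742 0.1498 0.0019]
 [0.4677 0.2512 0.1365 0.0782]]
mill [[ 0.6525 -0.1187  0.154   0.0022]] [[ 0.6566 -0.1277  0.    ]]
```

drive_tool --rows '[[0.6,[40,0,0],-0.15],[0.6,[80,2,0],-0.3],[0.6,[120,4,10],-0.45],[0.6,[160,6,20],-0.6],[0.6,[205,7,30],-0.73]]'

```text
clock: 1.3
tcp_pos: [0.45, -0.2351, 0.1883]
tcp_rot: [0.591, 0.807, -0.0, 0.0]
wrist_force: [0.3, -0.4, -0.1]
gripper_width: 0.0559
finger_force: 0.0
```

```bash
python3 g.py .4815 -.166 .15 124.6
```

```text
t 1.3 pos [ 0.45   -0.2351  0.1883] yaw 107.6 tilt -1.0 F [ 0.3 -0.4 -0.1] w 0.0559 j [-0.53 -0.25  1.83 -0.    1.55 -0.84]
shift [56.4 50.9 38.3] turn -0.297
```

drive_tool --rows '[[0.6,[25,25,15],-0.15],[0.6,[56,51,38],-0.29],[0.6,[56,51,38],-0.295],[0.6,[56,51,38],-0.295]]'

```text
clock: 1.7
tcp_pos: [0.4817, -0.167, 0.1504]
tcp_rot: [0.468, 0.884, -0.0, -0.0]
wrist_force: [-1.0, 0.2, 0.0]
gripper_width: 0.0557
finger_force: 0.0
```

```bash
python3 - <<'E'
from h import *
a=snap('scene');b=snap('top')
f=lambda i,x,y,w,h,k:cv2.resize(i['frame'][y:y+h,x:x+w,::-1],None,fx=k,fy=k,interpolation=cv2.INTER_CUBIC)
cv2.imwrite('pics/c2.png',np.hstack([f(a,180,240,100,110,4),f(b,310,180,100,110,4)]))
E
python3 g.py .4815 -.166 .044 124.6
```

```text
t 1.8 pos [ 0.4817 -0.1683  0.1513] yaw 124.12 tilt -1.0 F [0.3 0.  0.6] w 0.0558 j [-0.39 -0.22  1.88 -0.    1.49 -0.98]
shift [  2.1   1.1 107.3] turn -0.008
```

View pics/c2.png

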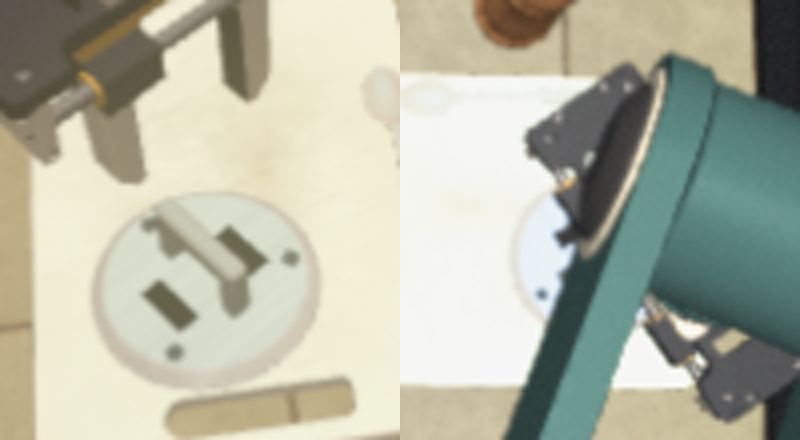

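The scene crop shows the open fingers above the handle, straddling its bar. The carrier is undisturbed, with its screw by the -x end at about (150,225) of the crop.

drive_tool --rows '[[0.6,[1,1,40],0],[0.6,[1,1,80],0],[0.6,[1,1,106],0],[0.6,[1,1,106],0],[0.0,[1,1,106],0]]'

```text
clock: 2.3
tcp_pos: [0.4822, -0.1669, 0.046]
tcp_rot: [0.468, 0.884, 0.0, 0.0]
wrist_force: [0.4, 0.3, 1.0]
gripper_width: 0.0517
finger_force: 0.0
```

drive_tool --rows '[[0.0,[0,0,0],0],[0.0,[0,0,0],0],[0.0,[0,0,0],0],[0.0,[0,0,0],0]]'

```text
clock: 2.7
tcp_pos: [0.4822, -0.1659, 0.0453]
tcp_rot: [0.467, 0.884, 0.0, 0.0]
wrist_force: [0.7, -0.2, 0.5]
gripper_width: 0.0204
finger_force: 0.0
```

```bash
python3 g.py .4815 -.166 .044 124.6
```

```text
t 2.7 pos [ 0.4822 -0.1659  0.0453] yaw 124.26 tilt -1.0 F [ 0.7 -0.2  0.5] w 0.0204 j [-0.38 -0.15  1.99 -0.    1.3  -0.98]
shift [ 0.3 -0.6  1.3] turn -0.006
```

drive_tool --rows '[[0.0,[0,0,1],0],[0.0,[0,0,1],0],[0.0,[0,0,1],0],[0.0,[0,0,1],0],[0.0,[0,0,1],0]]'

```text
clock: 3.2
tcp_pos: [0.482, -0.1659, 0.0438]
tcp_rot: [0.467, 0.884, -0.0, 0.0]
wrist_force: [-1.1, -0.7, 2.9]
gripper_width: 0.0116
finger_force: 30.0
```

```bash
python3 g.py .4815 -.166 .24 124.6
```

```text
t 3.2 pos [ 0.482  -0.1659  0.0438] yaw 124.26 tilt -1.0 F [-1.1 -0.7  2.9] w 0.0116 j [-0.38 -0.14  1.99 -0.    1.3  -0.98]
shift [ 1.000e-01 -5.000e-01 -1.962e+02] turn -0.006
```

drive_tool --rows '[[0.0,[0,0,-20],0],[0.0,[0,0,-60],0],[0.0,[0,0,-105],0],[0.0,[0,0,-150],0],[0.0,[0,0,-190],0]]'

```text
clock: 3.7
tcp_pos: [0.4817, -0.1656, 0.2355]
tcp_rot: [0.467, 0.884, 0.0, 0.0]
wrist_force: [0.8, -0.0, -2.7]
gripper_width: 0.0116
finger_force: 30.0
```

```bash
python3 g.py .462 .2187 .23 76
```

```text
t 3.7 pos [ 0.4817 -0.1656  0.2355] yaw 124.27 tilt -1.0 F [ 0.8 -0.  -2.7] w 0.0116 j [-0.38 -0.25  1.77  0.    1.63 -0.98]
shift [328.7 200.2   5.6] turn 0.842
```

drive_tool --rows '[[0.0,[25,15,0],0.1],[0.0,[62,38,0],0.2],[0.0,[100,61,0],0.32],[0.0,[138,84,0],0.44],[0.0,[176,107,0],0.56]]'

```text
clock: 4.2
tcp_pos: [0.4706, 0.0415, 0.2332]
tcp_rot: [0.695, 0.719, -0.0, -0.0]
wrist_force: [1.2, 0.0, -2.5]
gripper_width: 0.0123
finger_force: 30.0
```

```bash
python3 g.py .462 .2187 .23 76
```

```text
t 4.2 pos [0.4706 0.0415 0.2332] yaw 91.88 tilt -1.0 F [ 1.2  0.  -2.5] w 0.0123 j [ 0.03 -0.34  1.84  0.    1.64  0.  ]
shift [177.4  -2.8   3.3] turn 0.277
```

drive_tool --rows '[[0.0,[38,-1,0],0.1],[0.0,[80,-1,0],0.2],[0.0,[122,-2,0],0.27],[0.0,[158,-3,1],0.277],[0.0,[177,-3,1],0.277]]'

```text
clock: 4.7
tcp_pos: [0.4607, 0.2191, 0.2319]
tcp_rot: [0.786, 0.618, -0.0, -0.0]
wrist_force: [0.2, -0.4, -1.7]
gripper_width: 0.0119
finger_force: 30.0
```

drive_tool --rows '[[0.0,[0,0,0],0],[0.0,[0,0,0],0]]'

```text
clock: 4.9
tcp_pos: [0.4613, 0.2167, 0.2321]
tcp_rot: [0.786, 0.618, -0.001, -0.0]
wrist_force: [-0.2, -0.5, -3.1]
gripper_width: 0.012
finger_force: 30.0
```

```bash
python3 g.py .462 .2187 .2 76;python3 - <<'E'
from h import *
a=snap('scene');b=snap('top')
f=lambda i,x,y,w,h,k:cv2.resize(i['frame'][y:y+h,x:x+w,::-1],None,fx=k,fy=k,interpolation=cv2.INTER_CUBIC)
cv2.imwrite('pics/c3.png',np.hstack([f(a,155,70,100,140,4),f(b,160,190,100,140,4)]))
E
```

```text
t 4.9 pos [0.4613 0.2167 0.2321] yaw 76.37 tilt -1.0 F [-0.2 -0.5 -3.1] w 0.012 j [ 0.39 -0.25  1.77 -0.    1.62  0.63]
shift [ 2.2  0.2 32.1] turn 0.006
```

View pics/c3.png

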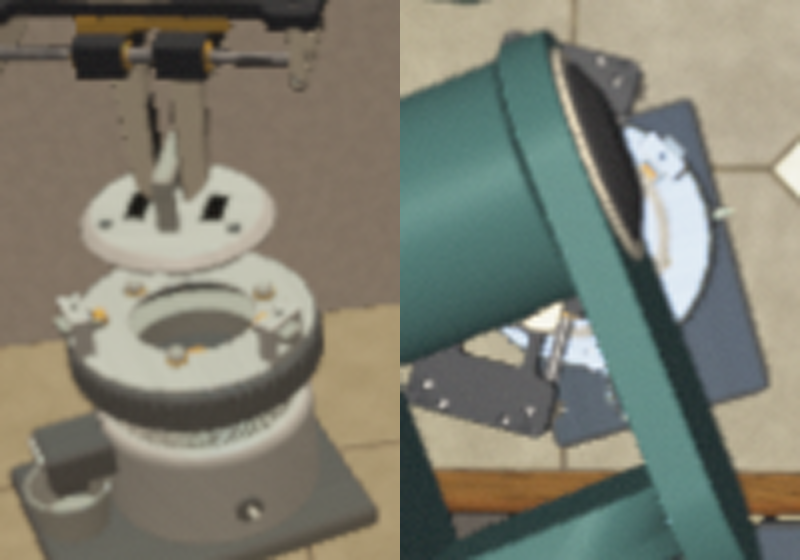

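The carrier hangs level above the ring, with screws at (105,224) and (233,228) of the crop. The balls and catches are free below it. I'll check the held centre against the screws.

Run:
```python
from h import *
a=snap('scene');o=sensors.get_obs();p=o['tcp_pos']
uv=(np.array([(105,224),(233,228)])+.5)/4-.5+[155,70]
z=p[2]-.0338+.025
P=onz(a,uv,z)
ang=np.radians(76.4+np.array([120,-120]))
Q=p[:2]+.0426*np.c_[np.cos(ang),np.sin(ang)]
print(p,'seen-pred mm',(P[:,:2]-Q)*1000)
D=P[1]-P[0];E=Q[1]-Q[0];print(np.degrees(np.arctan2(D[1],D[0])-np.arctan2(E[1],E[0])),np.linalg.norm(D))
bs=(np.array([(304,115),(196,194),(143,111)])+.5)/5-.5+[160,120]
print('balls scene @.148',onz(a,bs,.148),onz(a,bs,.148).mean(0))
b0=(np.array([(135,290),(265,291),(177,353)])+.5)/4-.5+[155,70]
print(onz(a,b0,.148),onz(a,b0,.148).mean(0))
```

```text
[0.46164215 0.2157978  0.23256665] seen-pred mm [[ 1.09026604 -0.08313347]
 [-0.07793272 -0.67343586]]
-0.6678237194829736 0.07279367038315133
balls scene @.148 [[0.50632573 0.23187624 0.148     ]
 [0.45149914 0.17677117 0.148     ]
 [0.42900324 0.25019561 0.148     ]] [0.46227604 0.21961434 0.148     ]
[[0.42938832 0.24869839 0.148     ]
 [0.50754571 0.23262338 0.148     ]
 [0.45176527 0.17880062 0.148     ]] [0.46289977 0.2200408  0.148     ]
```

```bash
python3 - <<'E'
from h import *
r=[]
for i in range(8):
    snap('top');r.append(np.r_[sensors.get_obs()['tcp_pos'],sensors.get_obs()['wrist_force']])
r=np.array(r);print((r[:,:3]*1000).round(1).tolist());print(r.mean(0).round(4),r.std(0).round(4))
E
python3 g.py .4622 .219 .2 76
```

```text
[[461.7, 215.8, 232.7], [461.7, 215.9, 232.7], [461.7, 216.0, 232.7], [461.7, 216.1, 232.7], [461.6, 216.2, 232.7], [461.6, 216.3, 232.8], [461.6, 216.4, 232.7], [461.6, 216.5, 232.7]]
[ 0.4617  0.2161  0.2327  0.1942  0.0792 -2.5862] [0.000e+00 2.000e-04 0.000e+00 2.860e-01 3.409e-01 5.105e-01]
t 5.45 pos [0.4616 0.2165 0.2327] yaw 76.29 tilt -1.0 F [ 0.4 -0.2 -3. ] w 0.0115 j [ 0.39 -0.25  1.77  0.    1.62  0.63]
shift [ 2.6 -0.  32.7] turn 0.005
```

drive_tool --rows '[[0.0,[0,0,10],0],[0.0,[0,0,20],0],[0.0,[0,0,30],0],[0.0,[0,0,32],0],[0.0,[0,0,32],0]]'

```text
clock: 5.95
tcp_pos: [0.4613, 0.2166, 0.2]
tcp_rot: [0.786, 0.618, -0.0, -0.0]
wrist_force: [-0.0, -0.0, -3.2]
gripper_width: 0.0115
finger_force: 30.0
```

```bash
python3 - <<'E'
from h import *
for i in range(10):snap('scene')
E
python3 g.py .4622 .219 .19 76
```

```text
t 6.45 pos [0.4616 0.2166 0.2007] yaw 76.31 tilt -1.0 F [-0.1  0.2 -2.6] w 0.0119 j [ 0.39 -0.24  1.81  0.    1.57  0.63]
shift [ 2.4  0.1 10.7] turn 0.005
```

drive_tool --rows '[[0.0,[2.4,0,2],0],[0.0,[2.4,0,4],0],[0.0,[2.4,0,6],0],[0.0,[2.4,0,6],0]]'

```text
clock: 6.85
tcp_pos: [0.462, 0.2189, 0.1942]
tcp_rot: [0.786, 0.618, -0.0, -0.0]
wrist_force: [0.1, -0.4, -2.8]
gripper_width: 0.0116
finger_force: 30.0
```

```bash
python3 - <<'E'
from h import *
for i in range(6):a=snap('scene')
b=snap('top')
f=lambda i,x,y,w,h,k:cv2.resize(i['frame'][y:y+h,x:x+w,::-1],None,fx=k,fy=k,interpolation=cv2.INTER_CUBIC)
cv2.imwrite('pics/c4.png',f(a,160,90,90,75,8))
E
python3 g.py .4622 .219 .19 76
```

```text
t 7.2 pos [0.4621 0.2189 0.1948] yaw 76.3 tilt -1.0 F [-0.2 -0.1 -2.4] w 0.0118 j [ 0.39 -0.24  1.82 -0.    1.56  0.63]
shift [0.1 0.  4.8] turn 0.005
```

View pics/c4.png

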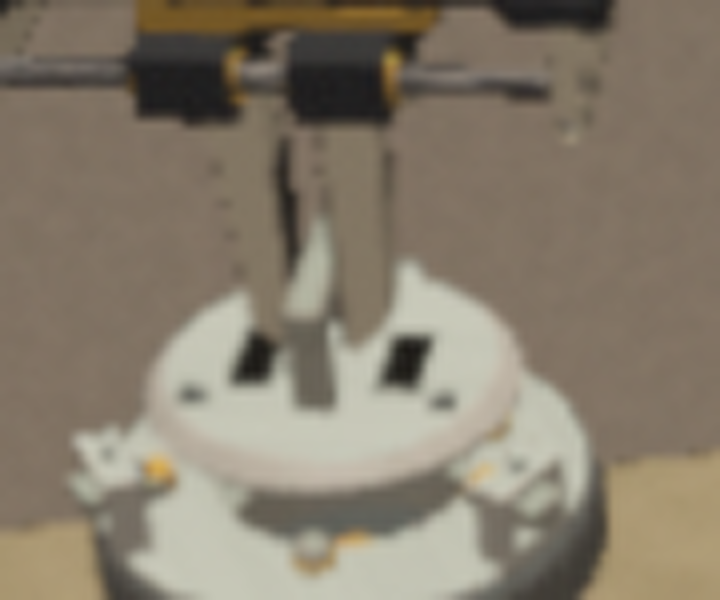

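The plate sits just above the rollers, at about (155,468) and (485,470), and looks centred between them. The front ball is free at (313,550). I'll creep down from here.

drive_tool --rows '[[0.0,[0,0,1],0],[0.0,[0,0,2],0],[0.0,[0,0,3],0]]'

```text
clock: 7.5
tcp_pos: [0.4621, 0.2189, 0.1915]
tcp_rot: [0.786, 0.618, -0.0, -0.0]
wrist_force: [-0.5, 0.3, -2.7]
gripper_width: 0.0116
finger_force: 30.0
```

drive_tool --rows '[[0.0,[0,0,1],0],[0.0,[0,0,2],0]]'

```text
clock: 7.7
tcp_pos: [0.4621, 0.219, 0.1895]
tcp_rot: [0.786, 0.618, -0.0, -0.0]
wrist_force: [-0.5, -1.0, -3.0]
gripper_width: 0.0118
finger_force: 30.0
```

drive_tool --rows '[[0.0,[0,0,1],0],[0.0,[0,0,2],0]]'

```text
clock: 7.9
tcp_pos: [0.4621, 0.2189, 0.1875]
tcp_rot: [0.786, 0.618, -0.0, -0.0]
wrist_force: [-0.4, 0.3, -2.7]
gripper_width: 0.0115
finger_force: 30.0
```

drive_tool --rows '[[0.0,[0,0,1],0],[0.0,[0,0,1],0]]'

```text
clock: 8.1
tcp_pos: [0.4621, 0.2189, 0.1865]
tcp_rot: [0.786, 0.618, -0.0, -0.0]
wrist_force: [-0.1, 0.1, -2.7]
gripper_width: 0.0115
finger_force: 30.0
```

drive_tool --rows '[[0.0,[0,0,1],0],[0.0,[0,0,1],0]]'

```text
clock: 8.3
tcp_pos: [0.4621, 0.219, 0.1859]
tcp_rot: [0.786, 0.618, 0.0, 0.0]
wrist_force: [-2.6, 0.6, 1.2]
gripper_width: 0.0117
finger_force: 30.0
```

drive_tool --rows '[[0.0,[0,0,1],0],[0.0,[0,0,1],0]]'

```text
clock: 8.5
tcp_pos: [0.4621, 0.2189, 0.1849]
tcp_rot: [0.786, 0.618, 0.0, 0.0]
wrist_force: [-3.4, -0.9, 2.4]
gripper_width: 0.0117
finger_force: 30.0
```

drive_tool --rows '[[0.0,[0,0,1],0],[0.0,[0,0,1],0]]'

```text
clock: 8.7
tcp_pos: [0.4623, 0.219, 0.184]
tcp_rot: [0.786, 0.618, 0.0, 0.0]
wrist_force: [-0.7, -0.4, 3.8]
gripper_width: 0.0116
finger_force: 30.0
```

drive_tool --rows '[[0.0,[0,0,1],0],[0.0,[0,0,1],0]]'

```text
clock: 8.9
tcp_pos: [0.4623, 0.219, 0.1832]
tcp_rot: [0.786, 0.618, 0.0, 0.0]
wrist_force: [-1.8, -0.1, 7.1]
gripper_width: 0.0116
finger_force: 30.0
```

drive_tool --rows '[[0.0,[0,0,1],0],[0.0,[0,0,1],0]]'

```text
clock: 9.1
tcp_pos: [0.4624, 0.2191, 0.1823]
tcp_rot: [0.786, 0.618, 0.001, 0.0]
wrist_force: [-1.8, -0.3, 7.3]
gripper_width: 0.0121
finger_force: 30.0
```

drive_tool --rows '[[0.0,[0,0,1],0],[0.0,[0,0,1],0]]'

```text
clock: 9.3
tcp_pos: [0.4623, 0.2191, 0.1811]
tcp_rot: [0.786, 0.618, 0.0, 0.0]
wrist_force: [-1.6, 0.0, 5.1]
gripper_width: 0.0116
finger_force: 30.0
```

Past the peak (about 10 N net), and the force is now falling. I'll continue.

drive_tool --rows '[[0.0,[0,0,1],0],[0.0,[0,0,1],0]]'

```text
clock: 9.5
tcp_pos: [0.4622, 0.219, 0.1797]
tcp_rot: [0.786, 0.618, 0.0, 0.0]
wrist_force: [-0.7, 0.7, 1.5]
gripper_width: 0.0121
finger_force: 30.0
```

drive_tool --rows '[[0.0,[0,0,1],0],[0.0,[0,0,1],0]]'

```text
clock: 9.7
tcp_pos: [0.4621, 0.2189, 0.1782]
tcp_rot: [0.786, 0.618, -0.0, -0.0]
wrist_force: [-0.1, 1.0, -2.1]
gripper_width: 0.0117
finger_force: 30.0
```

drive_tool --rows '[[0.0,[0,0,1],0],[0.0,[0,0,1],0]]'

```text
clock: 9.9
tcp_pos: [0.4619, 0.2189, 0.177]
tcp_rot: [0.786, 0.618, -0.0, -0.0]
wrist_force: [1.0, 0.7, -6.0]
gripper_width: 0.0115
finger_force: 30.0
```

drive_tool --rows '[[0.0,[0,0,1],0],[0.0,[0,0,1],0]]'

```text
clock: 10.1
tcp_pos: [0.4619, 0.2188, 0.176]
tcp_rot: [0.786, 0.618, -0.001, -0.0]
wrist_force: [0.7, 0.1, -9.2]
gripper_width: 0.0115
finger_force: 30.0
```

drive_tool --rows '[[0.0,[0,0,1],0],[0.0,[0,0,1],0]]'

```text
clock: 10.3
tcp_pos: [0.4619, 0.2188, 0.1751]
tcp_rot: [0.786, 0.618, -0.0, -0.0]
wrist_force: [0.7, 1.0, -9.9]
gripper_width: 0.0117
finger_force: 30.0
```

The springs are pulling down about 7 N and the carrier is roughly 1 mm above its seat. I'll release it.

drive_tool --rows '[[0.4,[0,0,0],0],[0.4,[0,0,0],0],[0.4,[0,0,0],0],[0.4,[0,0,0],0],[0.4,[0,0,0],0]]'

```text
clock: 10.8
tcp_pos: [0.4622, 0.219, 0.1759]
tcp_rot: [0.786, 0.618, 0.0, 0.0]
wrist_force: [-0.1, -0.8, -0.3]
gripper_width: 0.037
finger_force: 0.0
```

drive_tool --rows '[[0.4,[0,0,-10],0],[0.4,[0,0,-25],0],[0.4,[0,0,-50],0],[0.4,[0,0,-80],0],[0.4,[0,0,-110],0]]'

```text
clock: 11.3
tcp_pos: [0.462, 0.2189, 0.2883]
tcp_rot: [0.786, 0.618, 0.001, 0.0]
wrist_force: [0.0, 0.3, -0.5]
gripper_width: 0.0372
finger_force: 0.0
```

drive_tool --rows '[[0.4,[-40,0,0],0],[0.4,[-85,0,0],0],[0.4,[-130,0,0],0],[0.4,[-170,0,0],0],[0.4,[-200,0,0],0]]'

```text
clock: 11.8
tcp_pos: [0.414, 0.0228, 0.2874]
tcp_rot: [0.787, 0.618, 0.001, 0.001]
wrist_force: [1.0, -0.3, -0.1]
gripper_width: 0.0374
finger_force: 0.0
```

```bash
python3 - <<'E'
from h import *
for i in range(4):a=snap('scene')
b=snap('top')
f=lambda i,x,y,w,h,k:cv2.resize(i['frame'][y:y+h,x:x+w,::-1],None,fx=k,fy=k,interpolation=cv2.INTER_CUBIC)
cv2.imwrite('pics/c5.png',np.hstack([f(a,155,100,100,110,4),f(b,160,195,100,110,4)]))
E
python3 g.py .4622 .219 .19 76
```

```text
t 12.05 pos [0.4149 0.0249 0.2866] yaw 76.28 tilt -1.0 F [0.5 0.2 0.4] w 0.0369 j [-0.   -0.47  1.85  0.    1.77  0.24]
shift [199.7  -0.2  96.7] turn 0.005
```

View pics/c5.png

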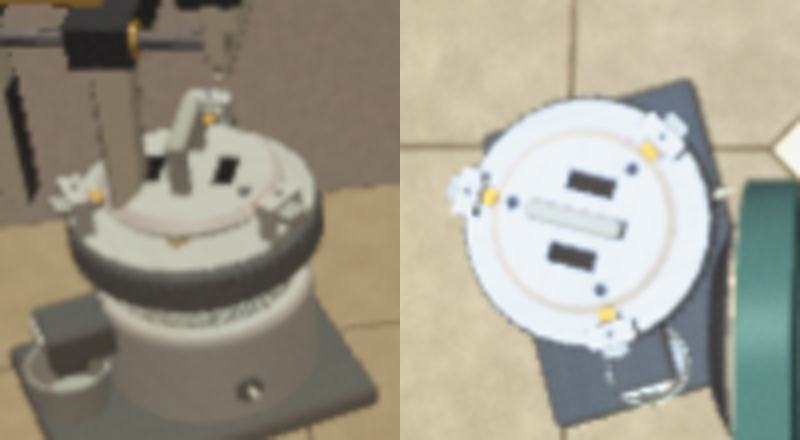

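The top crop shows the carrier inside all three catches, with screws at (632,169), (512,202) and (600,290). It looks level, so one check of its height and centre before handing in.

Run:
```python
from h import *
a=snap('scene');b=snap('top')
k=lambda P,ox,oy:(np.array(P,float)+.5)/4-.5+[ox,oy]
P=onz(b,k([(232,169),(112,202),(200,290)],160,195),.1655);c=P.mean(0)
print(P,c,np.linalg.norm(P-c,axis=1),np.degrees(np.arctan2(*(P-c)[:,1::-1].T)))
Q=k([(245,190)],155,100);print([(z,onz(a,Q,z).round(4).tolist()) for z in(.1615,.1655,.1695)])
```

```text
[[0.49173735 0.18957025 0.1655    ]
 [0.47178774 0.26053421 0.1655    ]
 [0.42048098 0.20712894 0.1655    ]] [0.46133536 0.2190778  0.1655    ] [0.04236716 0.04275379 0.0425659 ] [ -44.14464413   75.84897734 -163.69715311]
[(0.1615, [[0.4939, 0.1952, 0.1615]]), (0.1655, [[0.4938, 0.1894, 0.1655]]), (0.1695, [[0.4938, 0.1836, 0.1695]])]
```

The centre (0.461, 0.219) is about 1 mm from the ring's. The height agrees between the two views, and the radii are all 42.5 mm, so the carrier is level and seated.

```bash
python3 -c "
from bench import job
print(job.close_job())"
```

```text
the job is handed in; nothing more can be done
None
```

The burr carrier is back on the grinder: it went past the three catches at about 10 N net, the springs drew it home, and the last pictures show it level and about 1 mm off centre; I handed the job in at about 12 s, but got no verdict back.

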